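# Start the test kiln from its control box

### The job

Start the test kiln from the control box on the table: first press down the far half of the rocker until it has tipped fully over, then press the large round button all the way in, and last press the square button all the way in. Never press the small round button, which cancels the firing, and leave the things standing around the box where they are: nothing is to be picked up or shifted.

Things in the scene. Friction and masses are not known exactly. Their poses are not given: they have to be found in the camera images.
- control_box: Long low grey box fixed to the table, 84 mm deep (x), 299 mm wide (y), top at 40 mm. Origin under its centre; x points away from the robot (turned up to 0.2 rad), y along its length. On top, 68 mm apart along y, four white modules (76x64 mm, faces 50 mm above the table) carry the rocker, large round, small round and square button, all grey plastic; which is where changes.
- rocker_far (a point): Press here, straight down: top of the rocker's far (+x) half, 19 mm from the axle. The rocker is a shallow V of two halves, each 28x28 mm; the axle runs along the box's y, 58 mm above the table, at the module's centre. Off: near half level, far half sloping up 20 degrees, its far end 10 mm higher. On: far half level, 58 mm above the table, near half up. Axes turn with the rocker.
- rocker (a joint): Rocker angle in rad: 0 to 0.03 at the start (off), grows as the far half goes down, 0.35 is fully over (stop). It needs about 2 to 3 N on the far half and stays where it is left (friction, no spring).
- large_key_top (a point): Centre of the top face of the large round button, 34 mm in diameter; 64 mm above the table when out, 57 mm when fully in. Its axes are those of the module: x away from the robot, z up. 
- large_key (a joint): How far the large round button is pressed in, m: 0 out, 0.007 fully in (stop). Pressing takes about 3 N plus damping; it latches: it stays in when let go.
- square_key_top (a point): Centre of the top face of the square button, 32x32 mm; 64 mm above the table when out, 57 mm when fully in. Its axes are those of the module: x away from the robot, z up. 
- square_key (a joint): How far the square button is pressed in, m: 0 out, 0.007 fully in (stop). About 3 N; it stays in when let go.
- small_key_top (a point): Centre of the top face of the small round button, 18 mm in diameter, 64 mm above the table: the cancel button, not to be pressed. Its axes are those of the module: x away from the robot, z up. 
- small_key (a joint): How far the small round button is pressed in, m: 0 out; it must stay out. It too yields at about 3 N and stays in, and cannot be pulled out.
- stamp_block: Bystander, loose: wooden stamp, 34x34 mm block with a round grip, 58 mm tall. Origin under its centre. Leave it.
- clay_ring: Bystander, loose: grey clay ring, 52x54x32 mm. Origin under its centre. Leave it.
- pinch_pot: Bystander, loose: grey clay pinch pot, 75x68x44 mm. Origin under its centre. Leave it.
- masking_tape: Bystander, loose: roll of masking tape lying flat, 96 mm across, 25 mm high. Origin under its centre. Leave it.
- test_tile: Bystander, loose: small glazed test tile lying flat, 34x50x8 mm. Origin under its centre. Leave it.
- blue_cup: Bystander, loose: pale blue plastic cup, 66 mm across, 66 mm tall. Origin under its centre. Leave it.

How it is judged:
On the way, in this order (a step that is already met when the one before it is completed fails the run):
1. the rocker is tipped fully over (value of joint rocker above 0.28 rad), for 0.2 s.
2. the large round button is pressed in (value of joint large_key above 0.0055 m), for 0.2 s.
3. the square button is pressed in (value of joint square_key above 0.0055 m), for 0.2 s.
At the end, for the whole second after the job is handed in: The rocker is over (above 0.28 of 0.35 rad), the large round and the square button are in (each above 5.5 of 7 mm), the small round button is out (under 2 mm), and the bystanders are at rest, within 20 mm of where they began (value of joint rocker above 0.28 rad and value of joint each of large_key, square_key above 0.0055 m and value of joint small_key below 0.002 m and linear speed of each of stamp_block, clay_ring, pinch_pot, masking_tape, test_tile, blue_cup below 0.02 m/s); the robot touches nothing.
It fails at once if the large round button is pressed before the rocker is over (value of joint large_key above 0.002 m and not (value of joint rocker above 0.28 rad)).
It fails at once if the square button is pressed before the large round one is in (value of joint square_key above 0.002 m and not (value of joint large_key above 0.0055 m)).
It fails at once if the small round button is pressed (value of joint small_key above 0.002 m).
It fails at once if a thing standing around the box is lifted or shifted by more than 20 mm (distance of any of stamp_block, clay_ring, pinch_pot, masking_tape, test_tile, blue_cup from where it was at the start of the episode above 0.02 m).
It also fails if it takes over 40 s, if anything falls off the work surface, if the arm or the gripper's body presses on something with over 40 N, if the wrist force passes 120 N, or if a joint passes its speed limit or range.

### The arm

A 7-joint arm with a two-finger parallel gripper is mounted at the origin on the work surface; the furniture and walls round the work are solid. World frame = base frame: x ahead of the robot, y to its left, z up, the work surface at z = 0. Lengths are in m, angles in rad, forces in N, time in s.
With the tool pointing down it reaches from about 0.4 to 0.85 m from the base axis. Payload 4.5 kg.
Tool frame: the origin (TCP) lies at the very end of the fingers, on their centre line; the grasp point (between the pads) lies 19 mm behind it; z points along the fingers, y is the line along which they close (so a half turn about z gives the same grasp; the last joint's range is limited). The gripper opens to 88 mm and grips with 3 to 60 N. Pads are 18 mm wide; open, the fingers measure 123 mm over their backs; the gripper's body (75 mm by 187 mm) begins 45 mm behind the grasp point.
Start: joints at [-1.133, 0.689, -0.195, 1.565, 0.157, 0.902, -0.215], TCP at [0.246, 0.575, 0.239] pointing down, gripper open.
Joint ranges: [-3.01, 3.01], [-0.46, 2.08], [-1.47, 1.51], [0.13, 2.56], [-1, 4.14], [0.04, 2.09], [-2.66, 2.66]. Speed limits (rad/s): [2.57, 2.57, 3.14, 3.14, 3.14, 3.14, 3.14].

### API

Orientations are given as a rotation vector (axis times angle).
In Python, from cell import r gives the robot as it stands. The module is installed in compiled form; this text tells all that it offers.
- The arm moves only by the shell command python3 -m pendant 'ROWS' [FORCE]. ROWS is JSON, a list of rows, each a list of 7 numbers: the shift along the tool's x, y, z in mm, then the turn, a rotation vector about the tool's x, y, z in rad, then the opening, from 0 (shut) to 1 (fully open). In form: [[x, y, z, wx, wy, wz, claw], ...]. A call has 1 to 20 rows; each row is the pose to reach, as a shift and turn from the pose commanded when the call began, along the tool's axes at that moment; what a row does not reach only later rows make up. A row lasts 1/12 s, in which the tool goes at most 41.7 mm and 7.16 degrees, less where a joint would pass 70% of its speed; a pose out of reach is approached as far as the arm can. A call with a gripper value outside its range is refused whole. The fingers move at their own pace and stop on an object; FORCE is the grip in N (left out, the last holds). Time passes only in rows, so rows that repeat a pose let the fingers close. It gives the time, the measured TCP pose, the force, the opening and the grip force at its end, in the units of the state.
- r.observe(): the state, without advancing time (a new reading comes with each control period).
- r.grab_frame(name): name is "side" or "top" or "wrist"; returns a dict with "img" (384x512x3 uint8, red, green, blue), "fx", "fy", "cx", "cy" (pixels), "extrinsics" (4x4, takes a point from world to camera coordinates). Camera axes: x right, y down, z forward; pixel columns grow to the right and rows downward; lengths in m; the calibration is good to about 2 mm. A picture is of the moment at which its call begins. There is no depth.
- r.job_done(): hands the job in; it is judged then, once.
The state is a dict: "time_s": time; "qpos": joint angles; "joint_vel": joint speeds; "effort": joint torques, N m; "ee_pos": TCP position; "tcp_rot": TCP orientation; "wrist_force": force on the tool from outside, world axes, zero at the start; "moment": the same for the moment, N m; "opening": opening from 0.0 (shut) to 1.0 (fully open); "gripper_force": force on a finger pad.
Only numpy, scipy, OpenCV 4.12 (cv2) and the standard library are available. Lean on these libraries where they do the work, as an engineer would, in place of code of your own. Each camera call takes 0.05 s, during which the arm holds its last target. There are 200 camera calls.

## Working session

There is one attempt and no reset: what is moved stays moved. The work goes in short steps, Python scripts to look and compute and a shell command to move; the robot and the scene stay as the last step left them, time stands still between calls to the robot, and variables do not carry over. Pictures are saved under pics/ and viewed, at most 10 in all, crops included, and the job is handed in when it is done.

```bash
mkdir -p pics; python3 - <<'E'
from cell import r
import cv2,numpy as np
s=r.observe();print(s['time_s'],s['ee_pos'],s['tcp_rot'],s['opening'])
for n in('top','side'):
    f=r.grab_frame(n);cv2.imwrite(f'pics/{n}1.png',f['img'][:,:,::-1]);print(n,f['fx'],f['cx'],f['cy'],np.round(f['extrinsics'],3).tolist())
    np.savez(f'{n}.npz',**f)
E
```

```text
0.0 [0.24537369 0.57412195 0.23791589] [-6.29807810e-01 -3.07758694e+00  2.88027789e-03] 1.0039794669297686
top 465.4965233654515 252.0957980094756 192.71269414499906 [[-0.041, -0.999, -0.004, 0.035], [-0.975, 0.041, -0.217, 0.469], [0.217, -0.005, -0.976, 1.091], [0.0, 0.0, 0.0, 1.0]]
side 420.73290350266706 256.6097770534992 197.04272025925977 [[-0.995, -0.097, -0.013, 0.429], [-0.055, 0.668, -0.742, 0.071], [0.081, -0.737, -0.671, 1.12], [0.0, 0.0, 0.0, 1.0]]
```

View pics/top1.png

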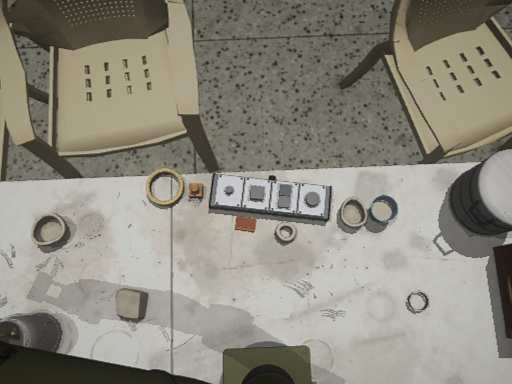

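View pics/side1.png

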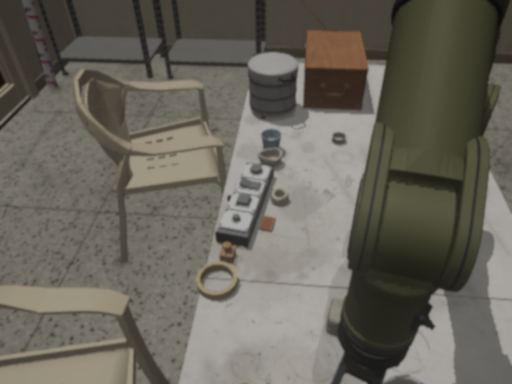

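Top view: the box spans (210,173) to (331,220). From left (+y) to right the modules are small round (229,190), square (257,193), rocker (285,196) and large round (312,199). Next I'll segment and measure them.

```bash
cat > h.py <<'E'
import numpy as np
def ray(f,u,v,z):
    E=f['extrinsics'];R,t=E[:3,:3],E[:3,3]
    o=-R.T@t;d=R.T@np.array([(u-f['cx'])/f['fx'],(v-f['cy'])/f['fy'],1])
    return o+d*(z-o[2])/d[2]
E
python3 - <<'E'
import cv2,numpy as np
from h import ray
f=dict(np.load('top.npz'));im=f['img'];c=im[165:228,200:340]
g=cv2.cvtColor(c,cv2.COLOR_RGB2GRAY)
cv2.imwrite('pics/crop1.png',cv2.resize(c[:,:,::-1],None,fx=5.5,fy=5.5,interpolation=cv2.INTER_CUBIC))
# module outlines: bright blobs inside the box
_,b=cv2.threshold(g,150,255,cv2.THRESH_BINARY)
cs,_=cv2.findContours(b,cv2.RETR_CCOMP,cv2.CHAIN_APPROX_NONE)
for k in cs:
    a=cv2.contourArea(k)
    if 60<a<1500:
        (x,y),s,t=cv2.minAreaRect(k);print(round(a),round(x+200,1),round(y+165,1),np.round(s,1),round(t),np.round(ray(f,x+200,y+165,.05),4),np.round(ray(f,x+200,y+165,.064),4))
E
```

```text
693 218.0 200.0 [54. 36.] 90 [0.4553 0.1001 0.05  ] [0.4524 0.0991 0.064 ]
225 312.0 200.0 [17. 17.] 45 [ 0.4457 -0.13    0.05  ] [ 0.4429 -0.1281  0.064 ]
84 228.8 190.2 [ 9.9 10.6] 45 [0.4787 0.073  0.05  ] [0.4755 0.0724 0.064 ]
264 256.8 193.3 [18.4 18.1] 6 [0.4681 0.0044 0.05  ] [0.465  0.0046 0.064 ]
346 283.8 196.2 [15.8 26.9] 7 [ 0.4582 -0.0615  0.05  ] [ 0.4552 -0.0605  0.064 ]
```

View pics/crop1.png

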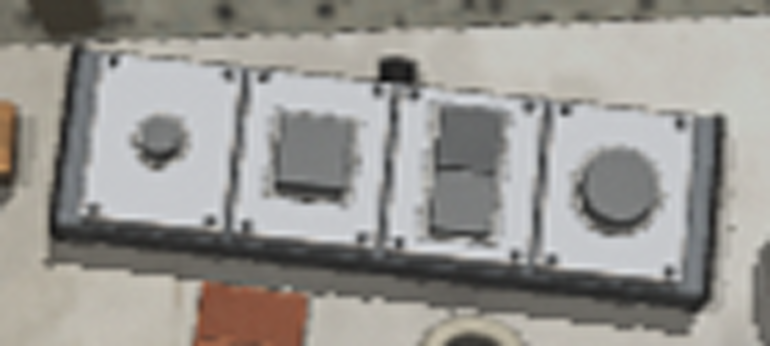

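Button-top centres in the crop are small (160,135), square (315,147), large (621,187), with the rocker seam at (466,169). From these I'll fit the box line and work out the first move.

```bash
cat >> h.py <<'E'
from scipy.spatial.transform import Rotation as Ro
def go(s,p,yaw):
    """shift (mm) along tool axes to world p, and tool-frame rotvec so that tool is down with tool y along the box's y"""
    R=Ro.from_rotvec(s['tcp_rot'])
    y=np.array([-np.sin(yaw),np.cos(yaw),0]);z=np.array([0,0,-1.]);T=Ro.from_matrix(np.c_[np.cross(y,z),y,z])
    return np.round(R.inv().apply(np.array(p)-s['ee_pos'])*1e3,1),np.round((R.inv()*T).as_rotvec(),3)
E
python3 - <<'E'
import numpy as np
from h import *
from cell import r
f=dict(np.load('top.npz'))
P={n:ray(f,200+u/5.5,165+v/5.5,z) for n,u,v,z in[('small',160,135,.064),('square',315,147,.064),('rocker',466,169,.058),('large',621,187,.064)]}
A=np.array(list(P.values()))[:,:2]
for k,p in P.items():print(k,np.round(p,4))
print('gaps',np.linalg.norm(np.diff(A,axis=0),axis=1))
d=A[0]-A[3];yaw=np.arctan2(-d[0],d[1]);print('yaw',yaw)
far=P['rocker']+.019*np.array([np.cos(yaw),np.sin(yaw),0]);print('far',far)
print(go(r.observe(),[far[0]-.04,far[1],.22],yaw))
E
```

```text
small [0.4772 0.0715 0.064 ]
square [0.4689 0.0032 0.064 ]
rocker [ 0.4575 -0.0633  0.058 ]
large [ 0.4453 -0.1304  0.064 ]
gaps [0.06873912 0.06747522 0.0682813 ]
yaw -0.15703545483061235
far [ 0.47624947 -0.06622769  0.058     ]
(array([-427.1, -513.9,   18.9]), array([-0.002, -0.   , -0.247]))
```

The gaps come to 68 mm, as given, and yaw is -0.157. Now moving above the rocker with the gripper shut.

```bash
python3 -m pendant '[[-20,-25,1,0,0,-0.02,0],[-43,-51,2,0,0,-0.05,0],[-64,-77,3,0,0,-0.07,0],[-85,-103,4,0,0,-0.1,0],[-107,-128,5,0,0,-0.12,0],[-128,-154,6,0,0,-0.15,0],[-149,-180,7,0,0,-0.17,0],[-171,-206,8,0,0,-0.2,0],[-192,-231,9,0,0,-0.22,0],[-214,-257,10,0,0,-0.247,0],[-235,-283,11,0,0,-0.247,0],[-256,-308,12,0,0,-0.247,0],[-278,-334,13,0,0,-0.247,0],[-299,-360,14,0,0,-0.247,0],[-320,-385,15,0,0,-0.247,0],[-342,-411,16,0,0,-0.247,0],[-370,-445,17,0,0,-0.247,0],[-400,-480,18,0,0,-0.247,0],[-427,-514,19,0,0,-0.247,0],[-427,-514,19,0,0,-0.247,0]]' 20
python3 - <<'E'
from cell import r
import cv2,numpy as np
f=r.grab_frame('wrist');cv2.imwrite('pics/wrist1.png',f['img'][:,:,::-1]);np.savez('wrist.npz',**f)
E
```

```text
time_s: 1.77
ee_pos: [0.437, -0.0733, 0.2192]
tcp_rot: [0.263, 3.13, -0.005]
wrist_force: [-0.5, 0.2, -0.7]
opening: 0.008
gripper_force: 0.0
```

View pics/wrist1.png

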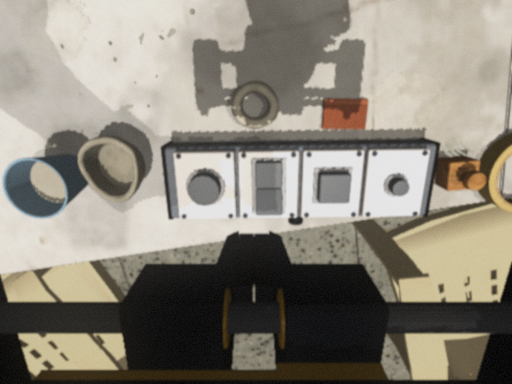

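Wrist view, with the far side (+x) at the bottom: large (205,187), rocker seam (268,188), square (334,186), small (398,185). I'll compare these with the first measurement and compute the shift to the rocker.

```bash
python3 - <<'E'
import numpy as np
from h import *
from cell import r
f=dict(np.load('wrist.npz'))
for n,u,v,z in[('small',399,184,.064),('square',334,186.5,.064),('rocker',268.5,188,.058),('large',204,187,.064)]:print(n,np.round(ray(f,u,v,z),4))
s=r.observe();print(s['ee_pos'],s['wrist_force'])
print(go(s,[.4762,-.0662,.085],-.157))
E
```

```text
small [0.4735 0.0717 0.064 ]
square [0.4652 0.0056 0.064 ]
rocker [ 0.4576 -0.0612  0.058 ]
large [ 0.4435 -0.1267  0.064 ]
[ 0.43681772 -0.07168138  0.21914538] [ 0.6111959  -1.23703689  0.05614325]
(array([-37.9,  12.3, 134.1]), array([-0.002,  0.   , -0.01 ]))
```

The two views agree within 4 mm. Descending over the rocker's far half, then pressing slowly.

```bash
python3 -m pendant '[[-19,6,10,0,0,0,0],[-38,12,30,0,0,0,0],[-38,12,65,0,0,0,0],[-38,12,100,0,0,0,0],[-38,12,130,0,0,0,0],[-38,12,146,0,0,0,0],[-38,12,150,0,0,0,0],[-38,12,153,0,0,0,0],[-38,12,155,0,0,0,0],[-38,12,157,0,0,0,0],[-38,12,159,0,0,0,0],[-38,12,160,0,0,0,0],[-38,12,161,0,0,0,0],[-38,12,161,0,0,0,0]]'; python3 -c "
from cell import r
s=r.observe();print(s['ee_pos'],s['wrist_force'])"
```

```text
time_s: 2.98
ee_pos: [0.4767, -0.0596, 0.0591]
tcp_rot: [0.246, 3.13, 0.001]
wrist_force: [0.2, 2.0, 1.4]
opening: 0.005
gripper_force: 0.9
[ 0.47668455 -0.05962289  0.05909053] [0.22281448 2.01381364 1.40989397]
```

```bash
python3 -m pendant '[[0,0,1,0,0,0,0],[0,0,2,0,0,0,0],[0,0,2,0,0,0,0]]'
```

```text
time_s: 3.23
ee_pos: [0.4767, -0.0597, 0.0582]
tcp_rot: [0.246, 3.129, 0.0]
wrist_force: [-1.0, 1.8, 17.8]
opening: 0.007
gripper_force: 8.7
```

The force is 17.8 N at z = 58 mm, so the rocker is on its stop. Hold, lift, shift over towards the large button, and check by eye.

```bash
python3 -m pendant '[[0,0,0,0,0,0,0],[0,0,0,0,0,0,0],[0,0,-20,0,0,0,0],[0,0,-50,0,0,0,0],[0,0,-80,0,0,0,0],[0,0,-110,0,0,0,0],[15,-30,-120,0,0,0,0],[22,-60,-120,0,0,0,0],[22,-73,-120,0,0,0,0],[22,-73,-120,0,0,0,0]]'; python3 - <<'E'
from cell import r
import cv2,numpy as np
from h import *
f=r.grab_frame('wrist');cv2.imwrite('pics/wrist2.png',cv2.resize(f['img'][120:280,150:470,::-1],None,fx=2.4,fy=2.4,interpolation=cv2.INTER_CUBIC))
s=r.observe();print(s['ee_pos'],s['wrist_force']);print(go(s,[.4445,-.1285,.064],-.157))
E
```

```text
time_s: 4.07
ee_pos: [0.4407, -0.1329, 0.1768]
tcp_rot: [-0.258, -3.13, 0.005]
wrist_force: [0.1, 0.3, -0.3]
opening: 0.008
gripper_force: 0.0
[ 0.44187753 -0.13040221  0.17672877] [ 0.54533929  0.36721115 -0.60167655]
(array([ -2.3,   2.4, 112.7]), array([-0.001, -0.   , -0.004]))
```

View pics/wrist2.png

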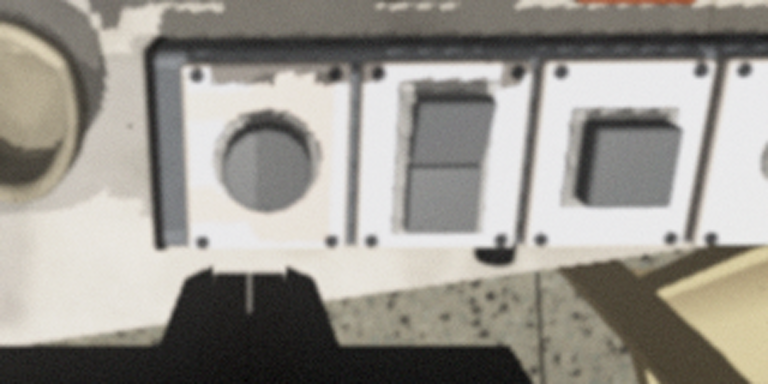

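The rocker's near half (crop 455,130) now stands up and the far half (445,198) is level, so it has tipped fully. Now pressing the large button.

```bash
python3 -m pendant '[[-2,2,25,0,0,0,0],[-2,2,60,0,0,0,0],[-2,2,90,0,0,0,0],[-2,2,105,0,0,0,0],[-2,2,110,0,0,0,0],[-2,2,112,0,0,0,0],[-2,2,114,0,0,0,0],[-2,2,116,0,0,0,0],[-2,2,118,0,0,0,0],[-2,2,119,0,0,0,0],[-2,2,120,0,0,0,0],[-2,2,121,0,0,0,0],[-2,2,121,0,0,0,0]]'
```

```text
time_s: 5.2
ee_pos: [0.4456, -0.1267, 0.0573]
tcp_rot: [0.246, 3.129, -0.0]
wrist_force: [-2.0, 2.8, 19.2]
opening: 0.009
gripper_force: 9.4
```

Large button is at its stop (57.3 mm, 19 N). Hold, lift and go over the square one.

```bash
python3 -m pendant '[[0,0,0,0,0,0,0],[0,0,0,0,0,0,0],[0,0,-20,0,0,0,0],[0,0,-50,0,0,0,0],[0,0,-75,0,0,0,0],[-1,20,-80,0,0,0,0],[-1,50,-80,0,0,0,0],[-1,85,-80,0,0,0,0],[-1,115,-80,0,0,0,0],[-1,134,-80,0,0,0,0],[-1,134,-80,0,0,0,0],[-1,134,-80,0,0,0,0]]'; python3 - <<'E'
from cell import r
import cv2,numpy as np
from h import *
f=r.grab_frame('side');cv2.imwrite('pics/side2.png',cv2.resize(f['img'][120:280,170:330,::-1],None,fx=3.7,fy=3.7,interpolation=cv2.INTER_CUBIC))
s=r.observe();print(s['ee_pos'],s['wrist_force']);print(go(s,[.467,.0045,.064],-.157))
E
```

```text
time_s: 6.2
ee_pos: [0.4673, 0.0059, 0.1359]
tcp_rot: [0.243, 3.131, -0.0]
wrist_force: [-0.4, -0.6, 0.8]
opening: 0.004
gripper_force: 0.0
[0.46682122 0.00437454 0.13576652] [-0.31760521 -0.50579458 -0.25841204]
(array([-0.1,  0.2, 71.8]), array([-0.001,  0.   , -0.001]))
```

View pics/side2.png

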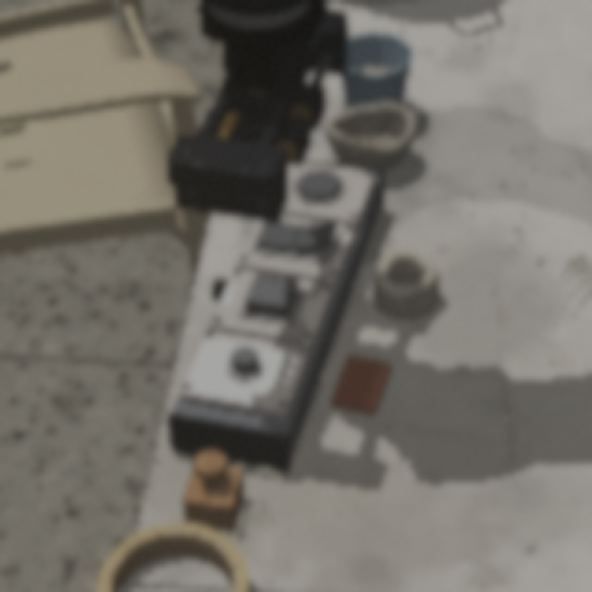

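The side crop shows the large button flush at (320,185) and the bystanders unmoved. The gripper, at about (235,190), appears well above the square button at (270,295). I'll check that against the projected TCP before pressing.

```bash
python3 - <<'E'
import numpy as np
f=dict(np.load('side.npz'));E=f['extrinsics']
for p in([.467,.0045,.136],[.467,.0045,.2],[.467,.0045,.064],[.4445,-.1285,.057]):
    c=E[:3,:3]@p+E[:3,3];u=f['fx']*c[0]/c[2]+f['cx'];v=f['fy']*c[1]/c[2]+f['cy'];print(p,((u-170)*3.7).round(),((v-120)*3.7).round())
E
```

```text
[0.467, 0.0045, 0.136] 265.0 207.0
[0.467, 0.0045, 0.2] 261.0 132.0
[0.467, 0.0045, 0.064] 269.0 286.0
[0.4445, -0.1285, 0.057] 318.0 180.0
```

The projected TCP (265,207) and square button (269,286) both match the picture. Pressing the square button.

```bash
python3 -m pendant '[[0,0,25,0,0,0,0],[0,0,50,0,0,0,0],[0,0,65,0,0,0,0],[0,0,70,0,0,0,0],[0,0,72,0,0,0,0],[0,0,74,0,0,0,0],[0,0,76,0,0,0,0],[0,0,78,0,0,0,0],[0,0,79,0,0,0,0],[0,0,80,0,0,0,0],[0,0,80,0,0,0,0],[0,0,80,0,0,0,0]]'
```

```text
time_s: 7.25
ee_pos: [0.467, 0.0049, 0.0573]
tcp_rot: [0.247, 3.13, -0.001]
wrist_force: [-3.9, -2.7, 17.7]
opening: 0.004
gripper_force: 8.8
```

Square button is at its stop (57.3 mm, 17.7 N). Hold, lift and check.

```bash
python3 -m pendant '[[0,0,0,0,0,0,0],[0,0,0,0,0,0,0],[0,0,0,0,0,0,0],[0,0,-20,0,0,0,0],[0,0,-50,0,0,0,0],[0,0,-80,0,0,0,0],[0,0,-110,0,0,0,0],[0,0,-150,0,0,0,0],[0,0,-150,0,0,0,0],[0,0,-150,0,0,0,0]]'; python3 - <<'E'
from cell import r
import cv2
f=r.grab_frame('wrist');cv2.imwrite('pics/wrist3.png',f['img'][:,:,::-1])
E
```

```text
time_s: 8.08
ee_pos: [0.4689, 0.0061, 0.208]
tcp_rot: [0.245, 3.125, 0.003]
wrist_force: [0.3, -0.6, -0.0]
opening: 0.003
gripper_force: 0.0
```

View pics/wrist3.png

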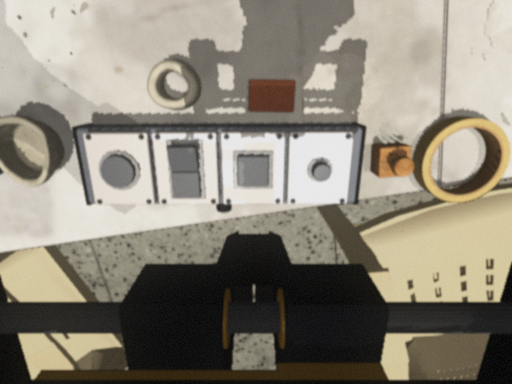

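The rocker (186,172) is over, the large (119,170) and square (253,170) buttons are in, the small one (320,170) is out, and the bystanders are in place. Handing in.

```bash
python3 -c "
from cell import r
print(r.job_done())"
```

```text
the job is handed in; nothing more can be done
None
```

I tipped the rocker over, then pressed the large round button and last the square one, each to its stop. The small round button and the things around the box were left alone, and the job was handed in at about 8 s; no verdict was returned.

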